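# Select the tester's range and start the test

## Task

Push the tester's pointer knob round clockwise with a fingertip, click by click, to its sixth position (the dash is the first, the dots go on from there), gently, without pinching the knob or lifting it on its shaft. When it rests there, press the larger, start button down fully and let go. Do not press the smaller button or start the test on any other position, and leave everything else on the bench where it is.

Things in the scene. Friction and masses are not known exactly. Their poses are not given: they have to be found in the camera images.
- tester: component tester: heavy grey case bolted to the bench, 170 (its x) x 260 (its y) x 65 mm high, flat dark panel on top. Origin: centre of its underside; x points away from the robot at zero yaw, z up. In this frame the knob's axis is at x 0, y +45 mm, the start button at x -35, y -78, the small clear button at x +42, y -78. On the panel nothing else stands within 70 mm of the knob's axis.
- selector (a joint): angle of the pointer knob, rad, growing clockwise from above. Eight clicked positions 0.5236 (30 deg) apart: 1 reads 0, 2 reads 0.524, ... 6 reads 2.618, 8 reads 3.665; stops 0.1 rad beyond 1 and 8. In the tester frame the pointer's direction, from +x towards +y, is 105 deg minus this angle. Crossing the ridge between clicks takes about 0.07 N m, then it snaps to the next (push on till it does).
- selector_axis (a point): fixed point on the knob's axis at panel height (65 mm above the bench). Round it on the panel, 46 mm out, are the marks: position 1 is a white dash (towards the tester's +y), positions 2 to 8 the seven white dots that follow clockwise; the sixth position is the fifth dot.
- selector_point (a point): tip of the pointer, at its top (95 mm above the bench, 34 mm from the axis); turns with the knob. Knob: a grey disc 56 mm across, top 7 mm above the panel, carrying an upright bar 11 mm thick, top 30 mm above the panel, from 24 mm behind the axis to 26 mm ahead, then a 6 mm thick nose to 34 mm. A white line on top runs to the nose. The bar's flat sides can be pushed (about 3 N near the end).
- selector_lift (a joint): how far the knob has been pulled up off its shaft, m; 0 is seated. It is only pushed on, and about 3 N upwards draws it off; it stays where it is left.
- start_button (a joint): travel of the start button, m: 0 is out, 0.006 fully down; spring, about 4 N fully down.
- start_button_top (a point): centre of the top of the start button, the larger of the two (30 mm across), at the tester's -y end on the side towards the robot.
- clear_button (a joint): travel of the clear button, m, 0 out, 0.006 fully down; to be left alone.
- clear_button_top (a point): centre of the top of the clear button, the smaller one (16 mm across), farther from the robot than the start button.
- relay: bystander: clear plastic relay, 28 x 18 x 20 mm, lying loose on the tester's panel, beyond the knob and buttons as seen from the robot. Origin: centre of its underside.
- screwdriver: bystander: small black screwdriver 160 mm long and 26 mm thick, lying on the mat between the tester and the robot. Origin: centre of its underside (middle of its length).
- tin: bystander: flat aluminium tin 60 x 90 x 28 mm beside the tester's +y end. Origin: centre of its underside.
- hard_case: bystander: orange hard case 140 x 70 x 45 mm beside the tester's -y end. Origin: centre of its underside.
- wood_box: bystander: dark wooden box 130 x 100 x 50 mm, off to the left (+y). Origin: centre of its underside.
- solder_spool: bystander: upright spool of wire, 56 mm across, 42 mm high, off to the left (+y). Origin: centre of its underside.
- meter: bystander: yellow hand meter 170 x 85 x 34 mm, lying off to the right (-y). Origin: centre of its underside.

How it is judged:
By the outcome, as a careful person would: the job done as asked, in the order asked, and still so for the second after the job is handed in, with the robot touching nothing.
It also fails if it takes over 48 s, if anything falls off the work surface, if the arm or the gripper's body presses on something with over 40 N, if the wrist force passes 120 N, or if a joint passes its speed limit or range.

## Robot

A 6-joint arm with a two-finger parallel gripper is mounted at the origin on the work surface. World frame = base frame: x ahead of the robot, y to its left, z up, the work surface at z = 0. Lengths are in m, angles in rad, forces in N, time in s.
With the tool pointing down it reaches from about 0.375 to 0.9 m from the base axis. Payload 3.1 kg.
Tool frame: the origin (TCP) lies where the fingers leave the gripper's body, on its centre line; the fingertips stand 70 mm ahead of it and the grasp point (between the pads) lies tcp_to_grasp ahead of it (tcp_to_grasp is the distance from the TCP to the grasp point, in m); y points along the fingers, x is the direction in which the jaws open and shut, and the axes are right-handed (so a half turn about y gives the same grasp; the last joint's range is limited). The gripper opens to 87 mm and grips with 3 to 60 N. Pads are 19 mm wide; open, the fingers measure 117 mm over their backs; the gripper's body (75 mm by 190 mm) begins 51 mm behind the grasp point.
Start: joints at [-1.353, 0.527, 1.433, -0, 1.181, -0.178], TCP at [0.241, -0.577, 0.292] pointing down, gripper open.
Joint ranges: [-3.08, 3.08], [-0.75, 2.2], [0.22, 2.44], [-1.43, 4.57], [0, 2.65], [-2.85, 2.85]. Speed limits (rad/s): [2.79, 2.79, 3.14, 3.14, 3.14, 3.14].

## Interface

Orientations are given as a rotation vector (axis times angle).
In Python, from workcell import movep, servo_line, move_j, set_gripper, pause, ik, get_state, snapshot, camera_params, PlanningError, finish_job, tcp_to_grasp gives the robot as it stands. Calls block until the motion is done:
- movep(position, orientation): joint-space move of the TCP to a pose.
- servo_line(position, speed=0.15, frame=None): straight line of the TCP; frame=None keeps the orientation; speed is the mean speed in m/s.
- move_j(angles): joint-space move.
- set_gripper(opening, squeeze=None): opening from 0.0 (shut) to 1.0 (fully open); squeeze is the grip in N (None keeps the last); returns when the fingers have stopped.
- pause(seconds).
- ik(position, orientation): joint angles nearest the present ones, or None.
- get_state(): the state.
- snapshot(name): name is "side" or "top" or "wrist"; returns the picture (480x640x3 uint8, red, green, blue); there is no depth.
- camera_params(name): a dict with "K" (3x3 intrinsics, pixels), "T" (4x4, takes a point from camera to world coordinates). Camera axes: x right, y down, z forward; pixel columns grow to the right and rows downward; lengths in m; the calibration is good to about 2 mm. A picture is of the moment at which its call begins: read the wrist's pose just before it. camera_params takes no time and is no camera call; for the wrist camera it gives the pose at the moment of the call.
A pose or a line that the arm cannot do raises PlanningError and nothing moves.
- finish_job(): hands the job in, once; it reports no verdict.
The state is a dict: "t": time; "joint_pos": joint angles; "qvel": joint speeds; "joint_torque": joint torques, N m; "tcp_pos": TCP position; "orientation": TCP orientation; "ft_force": force on the tool from outside, world axes, zero at the start; "moment": the same for the moment, N m; "opening": opening from 0.0 (shut) to 1.0 (fully open).
Only numpy, scipy, OpenCV 4.12 (cv2) and the standard library are available. Lean on these libraries where they do the work, as an engineer would, in place of code of your own. Each camera call takes 0.05 s, during which the arm holds its last target.

## Working session

There is one attempt and no reset: what is moved stays moved. The work goes in short steps, each a Python script; the robot and the scene stay as the last script left them, time stands still between calls to the robot, and variables do not carry over. Pictures are saved under pics/ and viewed, and the job is handed in when it is done.

```bash
ls; mkdir -p pics
python3 - <<'E'
from workcell import *
import cv2
for n in("top","side","wrist"):
    p=camera_params(n);im=snapshot(n);cv2.imwrite(f"pics/{n}0.png",im[:,:,::-1]);print(n,p["K"].round(1).tolist(),p["T"].round(4).tolist())
s=get_state();print(s,tcp_to_grasp)
E
```

```text
pics
top [[620.4, 0.0, 326.4], [0.0, 620.4, 236.1], [0.0, 0.0, 1.0]] [[-0.0181, -0.9814, 0.191, 0.2647], [-0.9998, 0.016, -0.0128, 0.0089], [0.0095, -0.1912, -0.9815, 1.4229], [0.0, 0.0, 0.0, 1.0]]
side [[527.6, 0.0, 314.6], [0.0, 527.6, 246.7], [0.0, 0.0, 1.0]] [[-0.9424, -0.2065, 0.263, 0.2256], [-0.3336, 0.5293, -0.7801, 0.8182], [0.0219, -0.8229, -0.5677, 0.7047], [0.0, 0.0, 0.0, 1.0]]
wrist [[421.4, 0.0, 321.4], [0.0, 421.4, 238.3], [0.0, 0.0, 1.0]] [[0.3843, -0.8941, -0.23, 0.303], [-0.9232, -0.373, -0.0929, -0.5507], [-0.0027, 0.248, -0.9687, 0.3833], [0.0, 0.0, 0.0, 1.0]]
{'t': 0.15, 'joint_pos': array([-1.35349501e+00,  5.28288233e-01,  1.43361915e+00, -4.46984592e-06,
        1.18141905e+00, -1.78503644e-01]), 'qvel': array([-0.00252595, -0.00177837, -0.00418221,  0.00104106, -0.00193762,
        0.00105536]), 'joint_torque': array([ 2.65775116e-04, -4.40431988e+01, -1.76842368e+01,  6.34088041e-02,
        5.52411529e-02, -9.78585695e-05]), 'tcp_pos': array([ 0.24089355, -0.57621593,  0.2914709 ]), 'orientation': array([-1.3696167 ,  0.91376216, -0.91169984]), 'ft_force': array([ 0.35076876,  0.64527821, -0.73849879]), 'moment': array([-0.01348543,  0.06930305, -0.00670506]), 'opening': 0.9978536208843158} 0.051
```

View pics/top0.png

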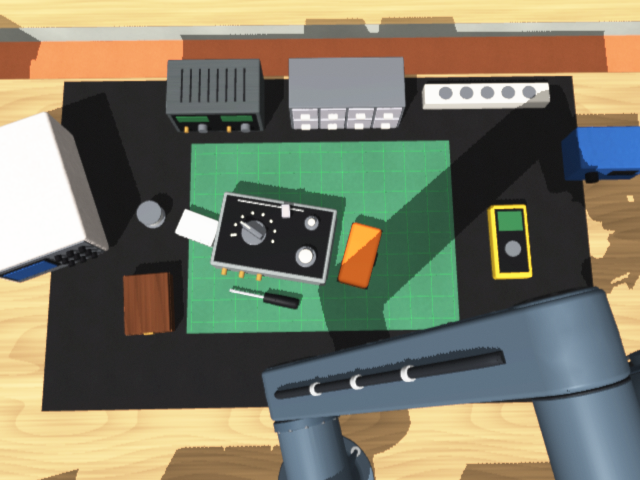

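View pics/side0.png

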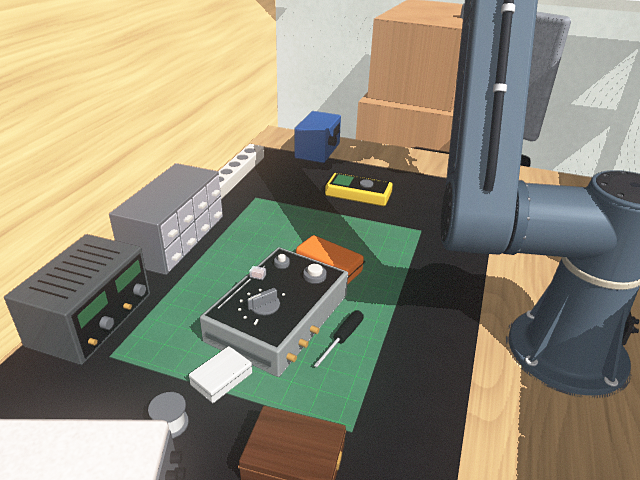

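Run:
```python
from scipy.spatial.transform import Rotation as R
print(R.from_rotvec([-1.3696167 ,  0.91376216, -0.91169984]).as_matrix().round(3))
```

```text
[[ 0.386 -0.     0.923]
 [-0.923  0.002  0.386]
 [-0.002 -1.     0.   ]]
```

```bash
cat > h.py <<'E'
import numpy as np, cv2
from workcell import *
from scipy.spatial.transform import Rotation as R
def ray(n,uv,P=None):
    P=P or camera_params(n)
    d=P["T"][:3,:3]@np.linalg.solve(P["K"],[uv[0],uv[1],1.]);return P["T"][:3,3],d
def onz(n,uv,z,P=None):
    o,d=ray(n,uv,P);return o+d*(z-o[2])/d[2]
def proj(n,X,P=None):
    P=P or camera_params(n)
    c=np.linalg.inv(P["T"])@np.r_[X,1.];q=P["K"]@c[:3];return q[:2]/q[2]
E
python3 - <<'E'
import cv2
im=cv2.imread('pics/top0.png')[180:295,200:350]
cv2.imwrite('pics/topz.png',cv2.resize(im,None,fx=5,fy=5,interpolation=cv2.INTER_CUBIC))
im=cv2.imread('pics/side0.png')[240:380,190:360]
cv2.imwrite('pics/sidez.png',cv2.resize(im,None,fx=4,fy=4,interpolation=cv2.INTER_CUBIC))
E
```

```text
(no output)
```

View pics/topz.png

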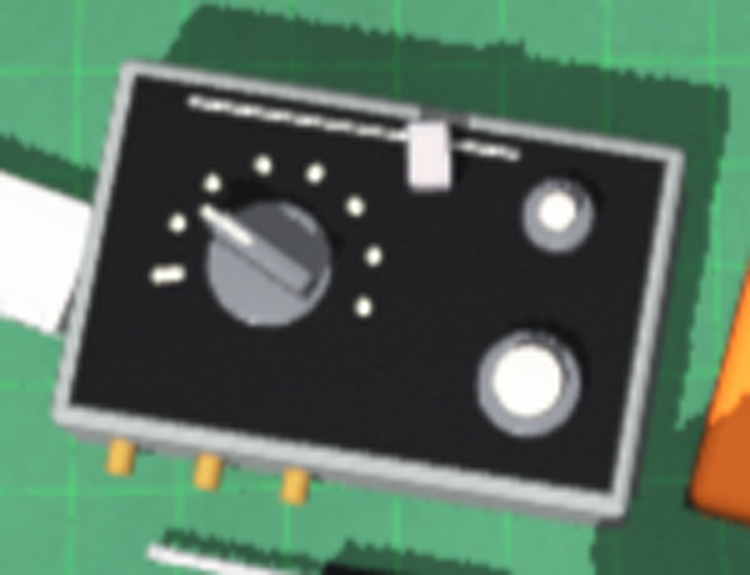

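View pics/sidez.png

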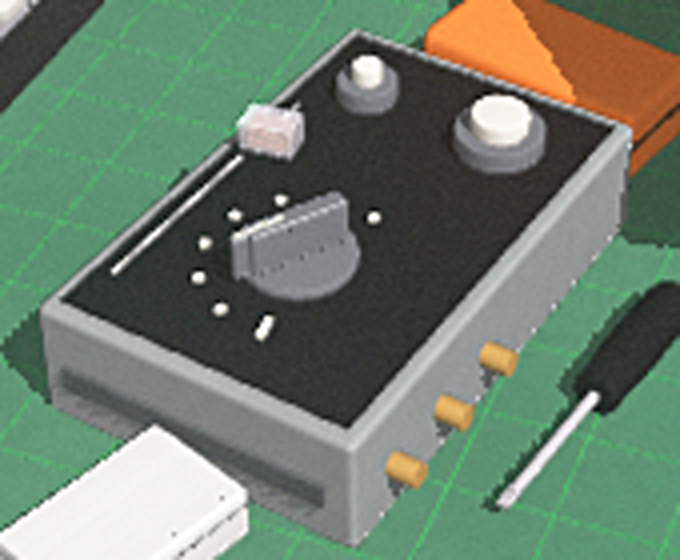

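View pics/wrist0.png

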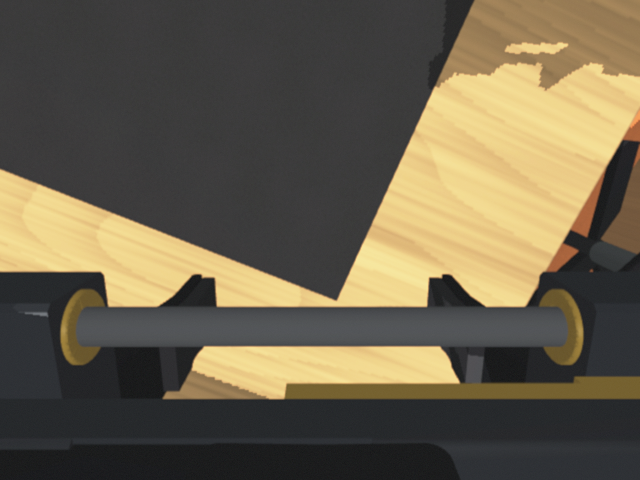

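Run:
```python
from h import *
im=cv2.imread('pics/top0.png')
hsv=cv2.cvtColor(im,cv2.COLOR_BGR2HSV)
m=((hsv[...,2]>150)&(hsv[...,1]<60)).astype(np.uint8)
roi=np.zeros_like(m);roi[180:295,215:345]=1
n,l,s,c=cv2.connectedComponentsWithStats(m*roi)
for i in range(1,n): 
    print(c[i].round(1),s[i,4],onz("top",c[i],.065).round(4))
# subpixel dots: intensity-weighted
g=im.min(axis=2).astype(float)
z=[(168,273),(178,223),(213,183),(263,165),(316,173),(356,206),(374,256),(363,307)]
W=[]
for a,b in z:
    u,v=200+a/5,180+b/5;r=3
    u0,v0=int(round(u)),int(round(v));yy,xx=np.mgrid[v0-r:v0+r+1,u0-r:u0+r+1]
    w=np.clip(g[v0-r:v0+r+1,u0-r:u0+r+1]-90,0,None)
    uv=np.array([(w*xx).sum(),(w*yy).sum()])/w.sum();W.append(onz("top",uv,.065)[:2])
W=np.array(W);print(W.round(4))
# model with known geometry: tester-frame marks
ang=np.radians(105-30*np.arange(8));
def tf(p): return np.array(p)
M=np.c_[.046*np.cos(ang),.045+.046*np.sin(ang)]
bt=[onz("top",(200+527/5,180+381/5),.08)[:2],onz("top",(200+557/5,180+211/5),.08)[:2]]
print("buttons",bt)
A,B=M[1:],W[1:]
ac,bc=A.mean(0),B.mean(0);U,S,Vt=np.linalg.svd((A-ac).T@(B-bc));Rm=(U@Vt).T
t=bc-Rm@ac;yaw=np.arctan2(Rm[1,0],Rm[0,0]);print("scale",S.sum()/((A-ac)**2).sum(),"yaw",np.degrees(yaw),"t",t)
print((B-(A@Rm.T+t)).round(4))
print("axis",Rm@[0,.045]+t,"start",Rm@[-.035,-.078]+t,"clear",Rm@[.042,-.078]+t)
tip=onz("top",(200+204/5,180+210/5),.095)[:2]
d=Rm.T@(tip-t)-[0,.045];print("pointer r",np.linalg.norm(d),"sel deg",105-np.degrees(np.arctan2(d[1],d[0])))
for n in("start",):
  print()
for X in ([*(Rm@[0,.045]+t),.065],[*(Rm@[-.035,-.078]+t),.08],[*(Rm@[.042,-.078]+t),.08]): print(proj("side",X),proj("top",X))
```

```text
[246.9 210.8] 423 [0.5898 0.1686 0.065 ]
[253.3 202.3] 50 [0.6091 0.1542 0.065 ]
[273.2 205.8] 5 [0.6004 0.1096 0.065 ]
[287.3 258.4] 743 [0.4801 0.0786 0.065 ]
[297.8 209.6] 15 [0.5908 0.0543 0.065 ]
[252.1 212.7] 9 [0.5853 0.1569 0.065 ]
[262.7 214. ] 7 [0.5819 0.1331 0.065 ]
[242.  216.3] 7 [0.5774 0.1795 0.065 ]
[310.5 223.3] 104 [0.5588 0.0263 0.065 ]
[250.1 228.9] 86 [0.5481 0.1612 0.065 ]
[270.7 221. ] 7 [0.5655 0.1152 0.065 ]
[235.1 224.1] 8 [0.5596 0.1947 0.065 ]
[249.5 237.6] 152 [0.5285 0.1625 0.065 ]
[274.3 231. ] 7 [0.5425 0.1073 0.065 ]
[233.5 234.4] 15 [0.5363 0.1981 0.065 ]
[272.3 241. ] 7 [0.5199 0.1117 0.065 ]
[304.5 257.1] 257 [0.4824 0.0406 0.065 ]
[313. 252.] 1 [0.4936 0.0215 0.065 ]
[231.5 270. ] 2 [0.4564 0.2016 0.065 ]
[236.5 271. ] 2 [0.454  0.1906 0.065 ]
[249.5 273. ] 2 [0.449 0.162 0.065]
[253.5 274. ] 2 [0.4467 0.1532 0.065 ]
[267.5 276. ] 2 [0.4417 0.1224 0.065 ]
[272. 277.] 1 [0.4393 0.1125 0.065 ]
[274. 277.] 1 [0.4393 0.1081 0.065 ]
[279.5 278. ] 4 [0.4368 0.096  0.065 ]
[284. 279.] 1 [0.4345 0.0861 0.065 ]
[286. 279.] 1 [0.4344 0.0817 0.065 ]
[290. 2
[... 363 characters left out ...]
 [0.5775 0.1793]
 [0.5856 0.1567]
 [0.5814 0.1334]
 [0.566  0.1154]
 [0.5431 0.1072]
 [0.52   0.1118]]
buttons [array([0.48201911, 0.03818103]), array([0.55802375, 0.02401197])]
scale 0.9997734581385356 yaw -10.50589069331837 t [0.53152811 0.1089795 ]
[[-0.     -0.    ]
 [-0.0001  0.0001]
 [-0.     -0.0002]
 [ 0.0001 -0.    ]
 [ 0.0002  0.0001]
 [-0.0002 -0.0001]
 [ 0.0001  0.0001]]
axis [0.53973325 0.15322513] start [0.48289258 0.03866886] clear [0.55860177 0.02462894]
pointer r 0.03077109610966212 sel deg 40.152106726331525

[266.32930644 306.68439084] [253.65667453 232.55689401]
[316.58133985 271.49576695] [305.17266689 255.80994419]
[283.38173757 259.30905221] [311.11787107 221.94933982]
```

```bash
cat >> h.py <<'E'
YAW=np.radians(-10.506);T0=np.array([.53153,.10898]);AX=np.array([.53973,.15323])
RT=np.array([[np.cos(YAW),-np.sin(YAW)],[np.sin(YAW),np.cos(YAW)]])
def pdir(sel): # pointer dir in world, sel rad
    a=np.radians(105)-sel+YAW;return np.array([np.cos(a),np.sin(a)])
def pt(sel,r,side=0): # side>0: clockwise side offset
    d=pdir(sel);n=np.array([d[1],-d[0]]);return AX+r*d+side*n
E
python3 - <<'E'
from h import *
for n,(x0,y0,x1,y1) in {"top":(225,200,285,265),"side":(230,270,300,330)}.items():
    im=cv2.imread(f'pics/{n}0.png');f=10
    z=cv2.resize(im[y0:y1,x0:x1],None,fx=f,fy=f,interpolation=cv2.INTER_CUBIC)
    for s,c in((30,(0,0,255)),(40,(0,255,0)),(60,(255,0,0))):
        q=[(((proj(n,[*pt(np.radians(s),r),.095])-[x0,y0]+.5)*f)).astype(int) for r in(-.024,.034)]
        cv2.line(z,tuple(map(int,q[0])),tuple(map(int,q[1])),c,1)
    cv2.imwrite(f'pics/k_{n}.png',z)
E
```

```text
(no output)
```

View pics/k_top.png

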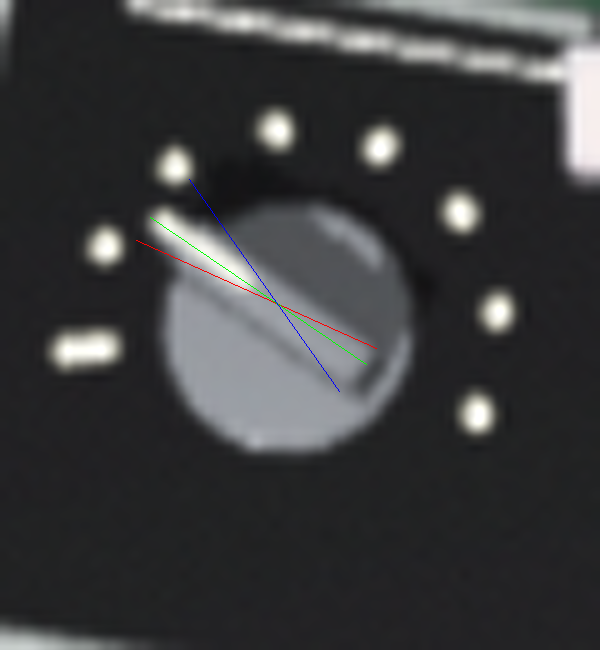

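View pics/k_side.png

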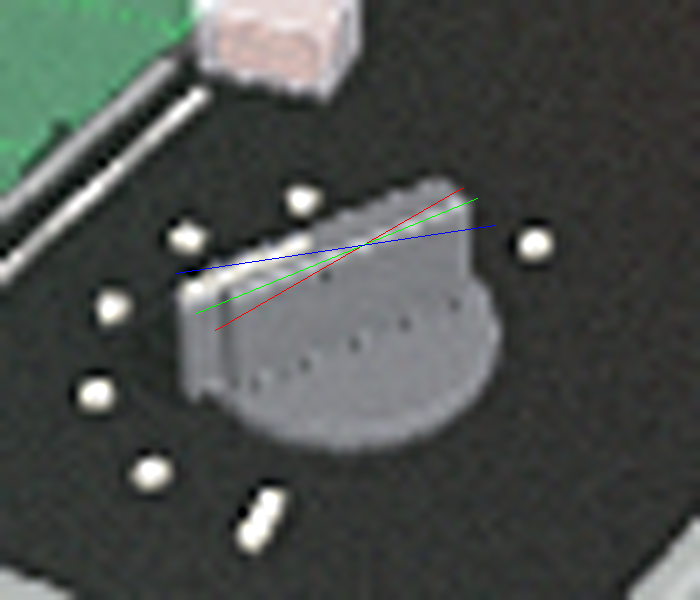

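```bash
cat >> h.py <<'E'
def ori(n): # tool x = n (2D), y down
    x=np.r_[n/np.linalg.norm(n),0];y=np.array([0,0,-1.]);return R.from_matrix(np.c_[x,y,np.cross(x,y)]).as_rotvec()
def nrm(sel): d=pdir(sel);return np.array([d[1],-d[0]])
def push(sel,gap=0,r=.024,tipz=.079,sg=1):
    return np.r_[pt(sel,r,-(.0205+gap)),tipz+.07],ori(sg*nrm(sel))
E
python3 - <<'E'
from h import *
for sg in(1,-1):
  for s in range(40,161,15):
    p,o=push(np.radians(s),.01,sg=sg);q=ik(p,o);print(sg,s,p.round(3),None if q is None else np.round(q,2))
print(get_state()['t'])
E
```

```text
1 40 [0.529 0.19  0.149] [ 0.15  0.65  1.71 -0.    0.78  0.77]
1 55 [0.539 0.192 0.149] [ 0.15  0.66  1.68 -0.    0.8   1.03]
1 70 [0.549 0.191 0.149] [0.14 0.67 1.66 0.   0.82 1.29]
1 85 [0.558 0.187 0.149] [0.13 0.67 1.64 0.   0.83 1.54]
1 100 [0.567 0.181 0.149] [ 0.12  0.68  1.62 -0.    0.84  1.79]
1 115 [0.573 0.173 0.149] [ 0.11  0.68  1.61 -0.    0.84  2.04]
1 130 [0.577 0.164 0.149] [ 0.09  0.68  1.61 -0.    0.85  2.28]
1 145 [0.579 0.154 0.149] [ 0.07  0.68  1.61 -0.    0.84  2.53]
1 160 [0.577 0.144 0.149] [ 0.06  0.68  1.62 -0.    0.84  2.77]
-1 40 [0.529 0.19  0.149] [ 0.15  0.65  1.71 -0.    0.78 -2.37]
-1 55 [0.539 0.192 0.149] [ 0.15  0.66  1.68 -0.    0.8  -2.11]
-1 70 [0.549 0.191 0.149] [ 0.14  0.67  1.66 -0.    0.82 -1.86]
-1 85 [0.558 0.187 0.149] [ 0.13  0.67  1.64  0.    0.83 -1.6 ]
-1 100 [0.567 0.181 0.149] [ 0.12  0.68  1.62 -0.    0.84 -1.35]
-1 115 [0.573 0.173 0.149] [ 0.11  0.68  1.61 -0.    0.84 -1.11]
-1 130 [0.577 0.164 0.149] [ 0.09  0.68  1.61 -0.    0.85 -0.86]
-1 145 [0.579 0.154 0.149] [ 0.07  0.68  1.61 -0.    0.84 -0.62]
-1 160 [0.577 0.144 0.149] [ 0.06  0.68  1.62  0.    0.84 -0.37]
0.15
```

Run:
```python
from h import *
set_gripper(0.0)
s=np.radians(40);p,o=push(s,.012);p[:2]=pt(s,-.03,-.0);p[2]=.27
movep(p,o);P=camera_params("wrist");im=snapshot("wrist")
import pickle;pickle.dump(P,open('w1.pkl','wb'))
cv2.imwrite('pics/w1.png',im[:,:,::-1]);st=get_state();print(st['t'],st['opening'],st['tcp_pos'],p,st['ft_force'])
```

```text
4.4083 0.0046895616589565725 [0.52271955 0.12801966 0.27000335] [0.52230635 0.12880836 0.27      ] [ 0.16785109  0.31528657 -0.45543454]
```

View pics/w1.png

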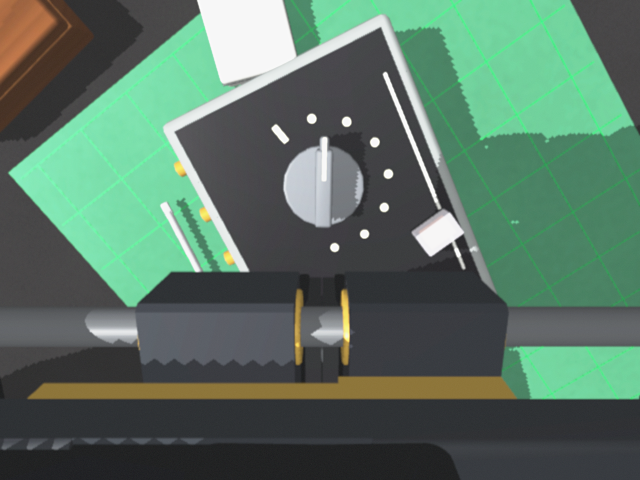

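Run:
```python
from h import *
import pickle
P=pickle.load(open('w1.pkl','rb'));im=cv2.imread('pics/w1.png')
W=np.array([onz("w",uv,.065,P)[:2] for uv in((312,118),(347,121),(375,142),(388,174),(384,207),(364,234),(334.5,247))])
ang=np.radians(75-30*np.arange(7));M=np.c_[.046*np.cos(ang),.045+.046*np.sin(ang)]
ac,bc=M.mean(0),W.mean(0);U,S,Vt=np.linalg.svd((M-ac).T@(W-bc));Rm=(U@Vt).T;t=bc-Rm@ac
print("yaw",np.degrees(np.arctan2(Rm[1,0],Rm[0,0])),t,"axis",Rm@[0,.045]+t, np.abs(W-M@Rm.T-t).max())
z=cv2.resize(im[110:255,270:400],None,fx=4,fy=4,interpolation=cv2.INTER_CUBIC);cv2.imwrite('pics/w1z.png',z)
for a,b in(((324,139),(323.5,224)),):
    A=onz("w",a,.095,P)[:2];B=onz("w",b,.095,P)[:2];d=A-B;print(A,B,np.linalg.norm(d),np.degrees(np.radians(105)-np.arctan2(d[1],d[0])+np.arctan2(Rm[1,0],Rm[0,0])))
    v=A-(Rm@[0,.045]+t);print(np.linalg.norm(v))
```

```text
yaw -10.80013785394374 [0.53274691 0.10729545] axis [0.54117917 0.15149835] 0.00027296932734310886
[0.55999104 0.17751508] [0.52852401 0.13406325] 0.05364919242120739 40.11123456724539
0.03210539627246494
```

View pics/w1z.png

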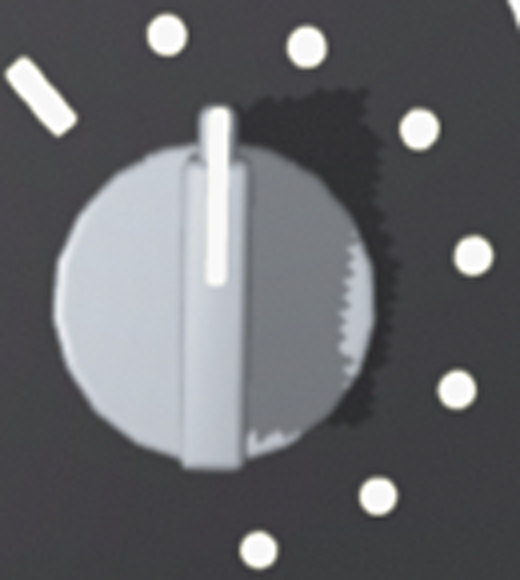

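```bash
sed -i 's/^YAW=.*/YAW=np.radians(-10.65);T0=np.array([.5321,.1081]);AX=np.array([.5405,.1524])/' h.py
python3 - <<'E'
from h import *
D=np.radians
p,o=push(D(40),.012);h=p.copy();h[2]=.24
movep(h,o);servo_line(p,speed=.12,frame=o)
f0=get_state()['ft_force'];print(get_state()['t'],f0)
for s,g in((40,.003),(40,0),(50,0),(60,0)):
    p,o=push(D(s),g);servo_line(p,speed=.03,frame=o);st=get_state();f=st['ft_force']-f0
    print(s,st['t'],'n',round(f[:2]@nrm(D(s)),2),'rad',round(f[:2]@pdir(D(s)),2),'z',round(f[2],2),(st['tcp_pos']-p).round(4))
P=camera_params("wrist");cv2.imwrite('pics/w2.png',snapshot("wrist")[:,:,::-1])
cv2.imwrite('pics/t2.png',cv2.resize(snapshot("top")[180:295,200:350,::-1],None,fx=5,fy=5,interpolation=cv2.INTER_CUBIC))
cv2.imwrite('pics/s2.png',cv2.resize(snapshot("side")[230:380,190:360,::-1],None,fx=4,fy=4,interpolation=cv2.INTER_CUBIC))
E
```

```text
5.7 [-0.27942831  0.17836875 -0.07980192]
40 6.15 n 0.67 rad 0.19 z 0.07 [ 0.0003 -0.0001  0.0002]
40 6.4 n -0.21 rad -0.06 z 0.4 [ 0.0002 -0.0001 -0.    ]
50 6.7333 n 0.13 rad -0.08 z -0.19 [-0.0001  0.     -0.0001]
60 7.0667 n 0.37 rad -0.03 z 0.2 [-0.0003 -0.     -0.0001]
```

View pics/w2.png

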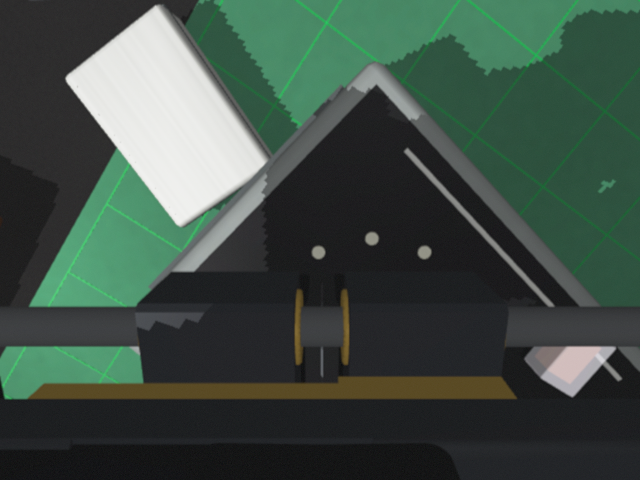

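View pics/s2.png

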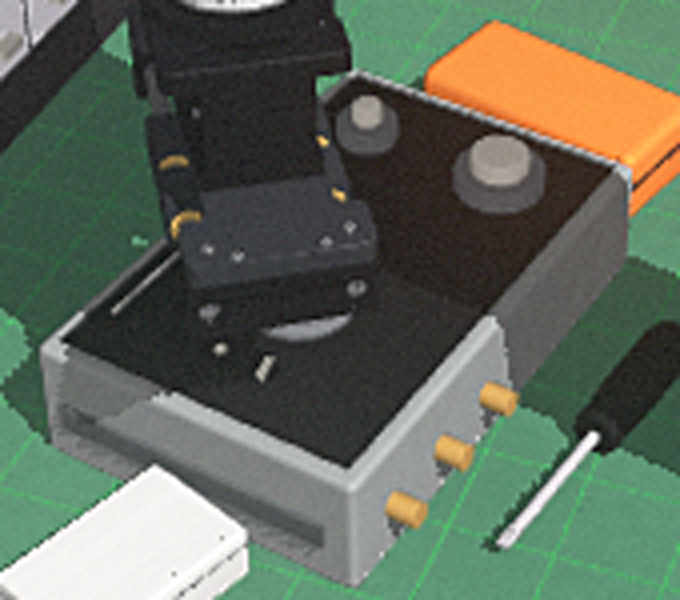

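View pics/t2.png

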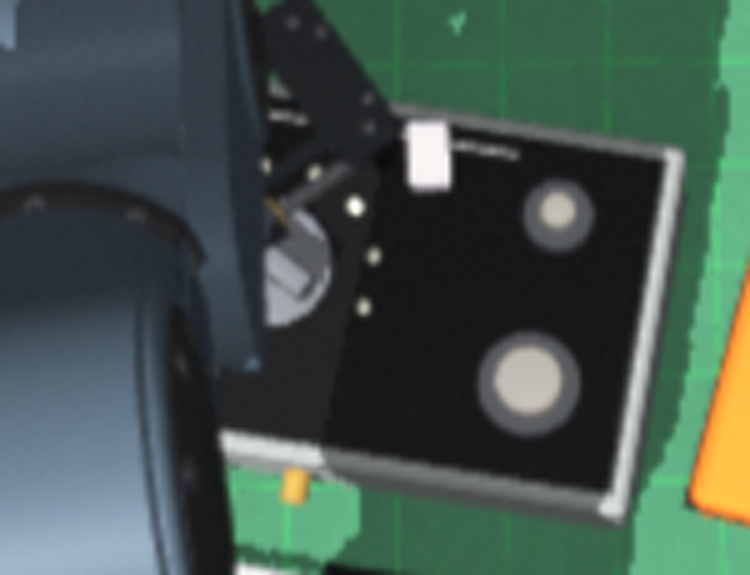

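Run:
```python
from h import *
D=np.radians
f0=get_state()['ft_force']
for s in range(63,79,3):
    p,o=push(D(s),0);servo_line(p,speed=.02,frame=o);st=get_state();f=st['ft_force']-f0
    print(s,st['t'],'n',round(f[:2]@nrm(D(s)),2),'rad',round(f[:2]@pdir(D(s)),2),'z',round(f[2],2),'Mz',st['moment'].round(3),(st['tcp_pos']-p).round(4))
    if -f[:2]@nrm(D(s))>1.2: break
cv2.imwrite('pics/t3.png',cv2.resize(snapshot("top")[180:295,200:350,::-1],None,fx=5,fy=5,interpolation=cv2.INTER_CUBIC))
cv2.imwrite('pics/s3.png',cv2.resize(snapshot("side")[230:380,190:360,::-1],None,fx=4,fy=4,interpolation=cv2.INTER_CUBIC))
```

```text
63 7.4667 n 0.12 rad -0.59 z 1.32 Mz [ 0.054 -0.011 -0.01 ] [-0.0001  0.      0.    ]
66 7.7167 n 0.02 rad -0.98 z -0.11 Mz [-0.015  0.02  -0.064] [ 0. -0.  0.]
69 7.9667 n 0.7 rad -0.08 z -0.07 Mz [0.041 0.01  0.   ] [-0. -0.  0.]
72 8.2167 n -0.35 rad -1.05 z -0.02 Mz [ 0.069 -0.011 -0.061] [-0.0001  0.      0.    ]
75 8.4667 n 0.15 rad -0.95 z -0.47 Mz [-0.025  0.047 -0.008] [-0.0001  0.     -0.    ]
78 8.7167 n -2.01 rad -0.53 z -0.69 Mz [ 0.254  0.173 -0.071] [-0.0004  0.0002 -0.0001]
```

View pics/s3.png

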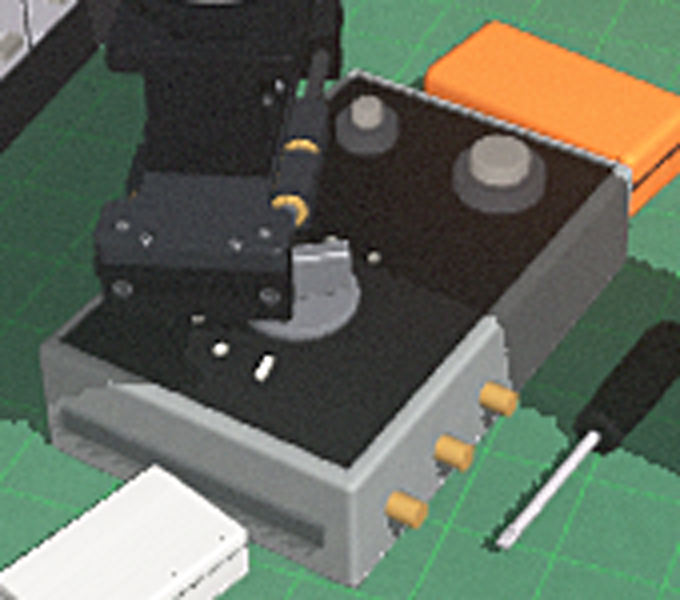

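View pics/t3.png

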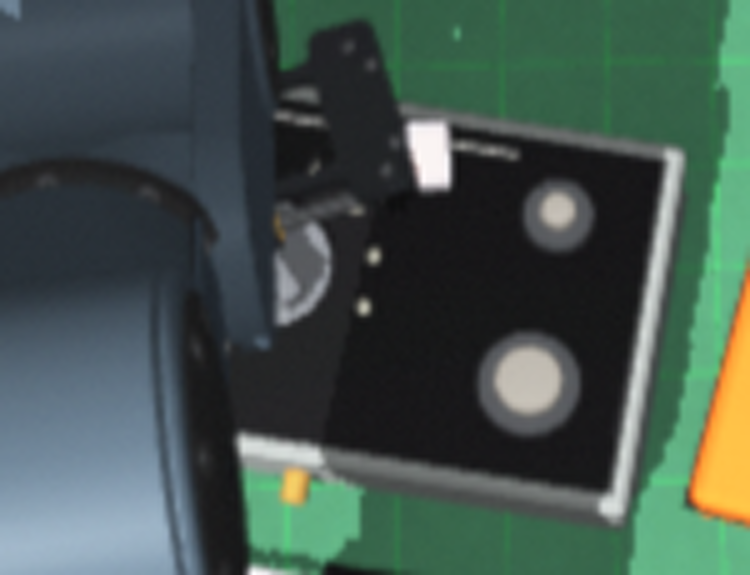

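Run:
```python
from h import *
D=np.radians
def go(s,g,v):
    p,o=push(D(s),g);servo_line(p,speed=v,frame=o);st=get_state();f=st['ft_force'];return st,f
go(70,.002,.05);st,f0=go(60,.0,.05)
cv2.imwrite('pics/s4.png',cv2.resize(snapshot("side")[270:330,230:300,::-1],None,fx=10,fy=10,interpolation=cv2.INTER_CUBIC))
for g in(-.004,-.006,-.007,-.008,-.009,-.010,-.011):
    st,f=go(60,g,.03);f=f-f0
    print(g,round(st['t'],2),'n',round(f[:2]@nrm(D(60)),2),'rad',round(f[:2]@pdir(D(60)),2),'z',round(f[2],2),st['moment'].round(2))
    if -f[:2]@nrm(D(60))>1.: break
cv2.imwrite('pics/s5.png',cv2.resize(snapshot("side")[270:330,230:300,::-1],None,fx=10,fy=10,interpolation=cv2.INTER_CUBIC))
```

```text
-0.004 9.77 n 0.09 rad 0.21 z 1.01 [-0.   -0.04 -0.  ]
-0.006 10.02 n 0.25 rad -0.17 z 0.46 [ 0.01 -0.    0.01]
-0.007 10.27 n -0.54 rad 0.89 z -0.23 [0.   0.1  0.04]
-0.008 10.52 n -3.14 rad 1.24 z 0.77 [ 0.58  0.17 -0.04]
```

View pics/s4.png

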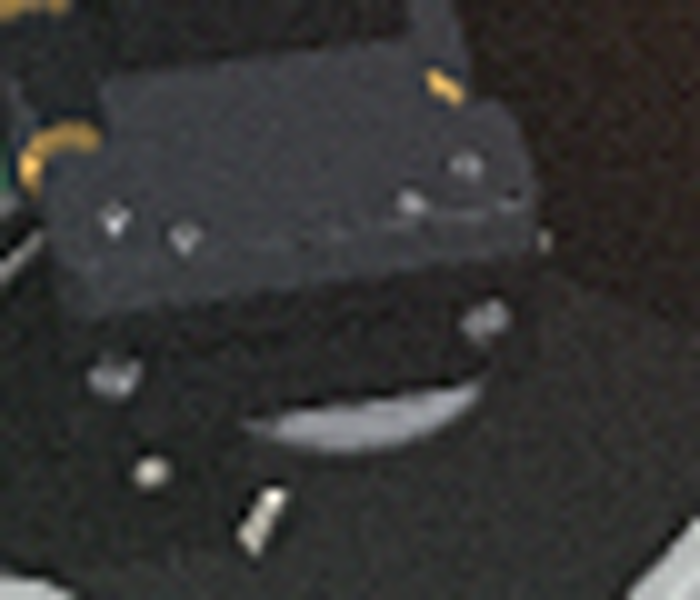

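View pics/s5.png

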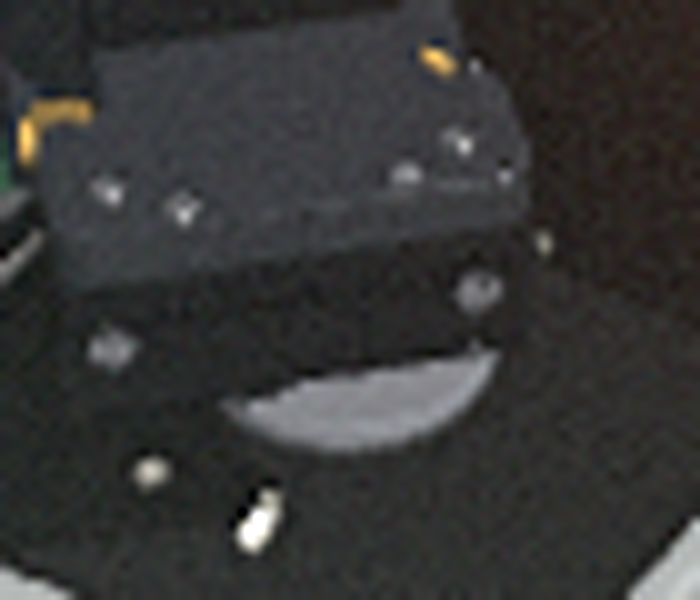

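```bash
cat > sweep.py <<'E'
from h import *
import sys
D=np.radians
a,b,st_,G=float(sys.argv[1]),float(sys.argv[2]),float(sys.argv[3]),float(sys.argv[4])
F0=np.array([-.2,.2,-.2])
s=a
while s<=b+1e-6:
    p,o=push(D(s),G);servo_line(p,speed=.03,frame=o);st=get_state();f=st['ft_force']-F0
    print(s,round(st['t'],2),'n',round(f[:2]@nrm(D(s)),2),'rad',round(f[:2]@pdir(D(s)),2),'z',round(f[2],2),flush=True)
    if abs(f[2])>4 or np.linalg.norm(f[:2])>9: print("STOP");break
    s+=st_
E
python3 sweep.py 63 126 3 -.0075
```

```text
63.0 10.82 n -4.1 rad 1.19 z -0.12
66.0 11.07 n -3.76 rad 1.73 z 0.24
69.0 11.32 n -1.79 rad 1.85 z -0.37
72.0 11.57 n 0.17 rad 1.05 z 0.68
75.0 11.82 n 0.57 rad -0.75 z 0.51
78.0 12.07 n -0.55 rad 1.06 z 0.21
81.0 12.32 n 0.47 rad 0.12 z 0.06
84.0 12.57 n 0.91 rad 0.17 z 0.58
87.0 12.82 n -0.02 rad -1.02 z -0.42
90.0 13.07 n -2.14 rad -0.89 z 0.41
93.0 13.32 n -4.6 rad -1.04 z 0.54
96.0 13.57 n -1.88 rad 0.22 z -0.01
99.0 13.82 n -0.12 rad 0.74 z 0.48
102.0 14.07 n -0.03 rad 0.12 z -0.0
105.0 14.32 n 0.22 rad -0.37 z -0.23
108.0 14.57 n -0.49 rad -0.19 z -0.05
111.0 14.82 n 0.08 rad 0.72 z 0.26
114.0 15.07 n 0.41 rad 0.49 z 0.22
117.0 15.32 n -2.68 rad -2.51 z -0.61
120.0 15.57 n -4.21 rad -1.71 z -0.43
123.0 15.82 n -4.28 rad -1.18 z -0.82
126.0 16.07 n -1.3 rad -0.5 z 0.52
```

```bash
python3 sweep.py 129 138 3 -.0075
python3 - <<'E'
from h import *
D=np.radians
cv2.imwrite('pics/s6.png',cv2.resize(snapshot("side")[230:350,200:360,::-1],None,fx=5,fy=5,interpolation=cv2.INTER_CUBIC))
E
```

```text
129.0 16.32 n 0.7 rad 0.75 z 0.33
132.0 16.57 n -0.33 rad 0.6 z -0.67
135.0 16.82 n 0.02 rad 0.02 z 0.85
138.0 17.07 n 0.15 rad 0.09 z -0.37
```

View pics/s6.png

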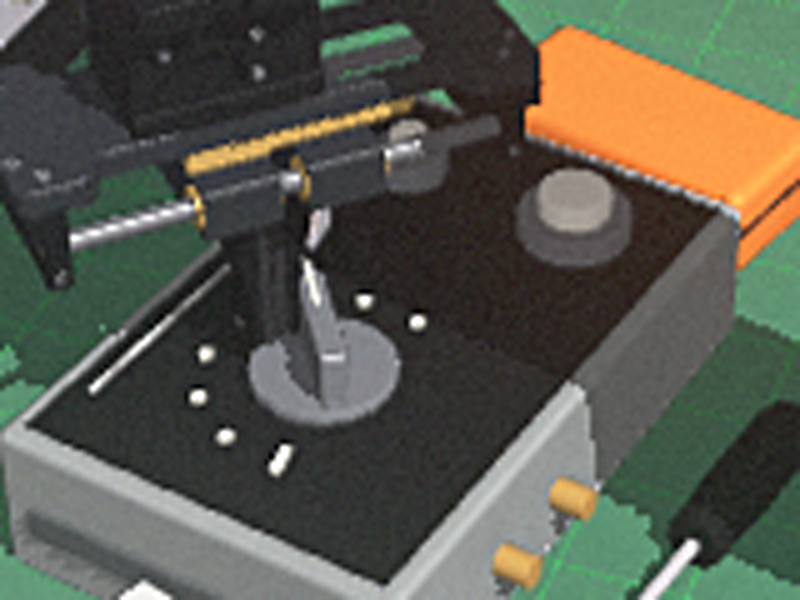

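Run:
```python
from h import *
import pickle
D=np.radians
p,o=push(D(138),.012);servo_line(p,speed=.08,frame=o)
p[2]=.2;servo_line(p,speed=.2,frame=o)
s=D(100);q=np.r_[pt(s,-.035,0),.27];movep(q,ori(nrm(s)))
P=camera_params("wrist");im=snapshot("wrist");pickle.dump(P,open('w7.pkl','wb'))
cv2.imwrite('pics/w7.png',im[:,:,::-1]);print(get_state()['t'])
cv2.imwrite('pics/s7.png',cv2.resize(snapshot("side")[230:350,200:360,::-1],None,fx=5,fy=5,interpolation=cv2.INTER_CUBIC))
```

```text
18.6417
```

View pics/w7.png

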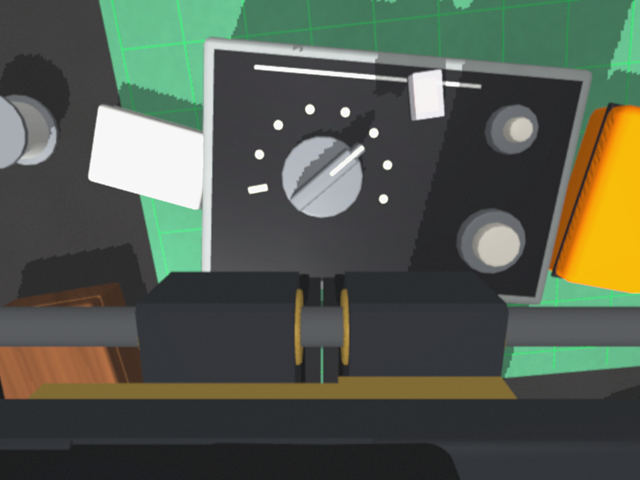

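View pics/s7.png

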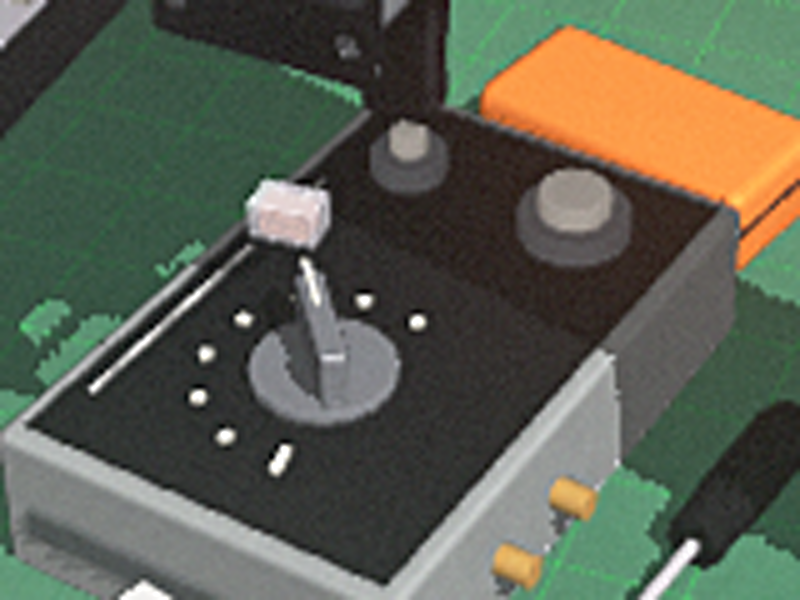

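Run:
```python
from h import *
import pickle
P=pickle.load(open('w7.pkl','rb'));im=cv2.imread('pics/w7.png')
W=np.array([onz("w",uv,.065,P)[:2] for uv in((259.5,154.5),(278,125),(310,109.5),(345,112),(374,132),(388,165),(383,199))])
ang=np.radians(75-30*np.arange(7));M=np.c_[.046*np.cos(ang),.045+.046*np.sin(ang)]
ac,bc=M.mean(0),W.mean(0);U,S,Vt=np.linalg.svd((M-ac).T@(W-bc));Rm=(U@Vt).T;t=bc-Rm@ac;yw=np.arctan2(Rm[1,0],Rm[0,0])
ax=Rm@[0,.045]+t;print("yaw",np.degrees(yw),"axis",ax,np.abs(W-M@Rm.T-t).max(),"start",Rm@[-.035,-.078]+t)
for a,b in(((362,148),(333,175)),((361.5,148),(297,203))):
    A=onz("w",a,.095,P)[:2];B=onz("w",b,.095,P)[:2];d=A-B;v=A-ax
    print(np.linalg.norm(d),np.degrees(np.radians(105)-np.arctan2(d[1],d[0])+yw),np.linalg.norm(v),np.degrees(np.radians(105)-np.arctan2(v[1],v[0])+yw))
for h in(.078,.082,.086): print(h,onz("w",(498,245),h,P)[:2], onz("top",(305.0,256.4),h)[:2])
z=im[90:290,440:580];cv2.imwrite('pics/w7z.png',cv2.resize(z,None,fx=3,fy=3,interpolation=cv2.INTER_CUBIC))
cv2.imwrite('pics/w7k.png',cv2.resize(im[90:230,240:410],None,fx=4,fy=4,interpolation=cv2.INTER_CUBIC))
# triangulate start top: top view & side view(initial)
o1,d1=ray("top",(200+527/5,180+379/5));o2,d2=ray("side",(190+499/4,240+112/4))
A=np.c_[d1,-d2];x=np.linalg.lstsq(A,o2-o1,rcond=None)[0];print("tri",o1+d1*x[0],o2+d2*x[1])
```

```text
yaw -10.358780089880867 axis [0.54072465 0.15131764] 0.0005169635052622024 start [0.4841783  0.03661581]
0.02432804309362901 147.49034186569523 0.032226590401815684 149.86644699243382
0.05298355141587934 150.05079514070113 0.03199270013106033 149.5065143169284
0.078 [0.48271634 0.03424504] [0.48191307 0.03910706]
0.082 [0.48398695 0.03586114] [0.48126709 0.03901716]
0.086 [0.48525755 0.03747724] [0.48062111 0.03892726]
tri [0.48178331 0.03801994 0.08691237] [0.48674233 0.03902669 0.08774005]
```

View pics/w7k.png

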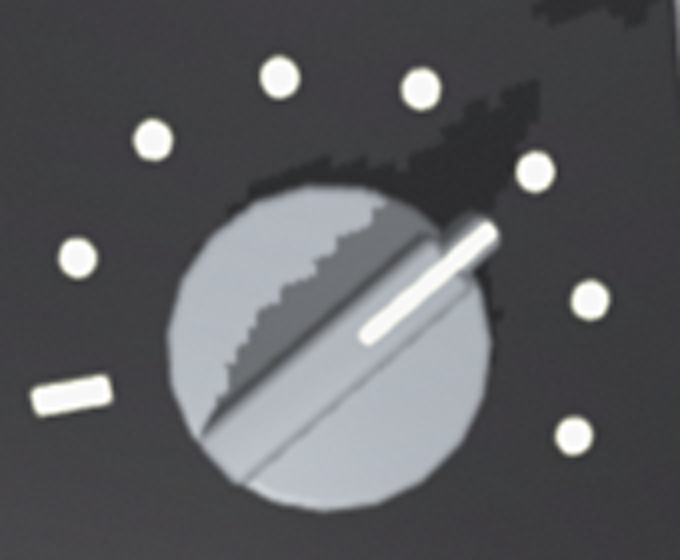

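View pics/w7z.png

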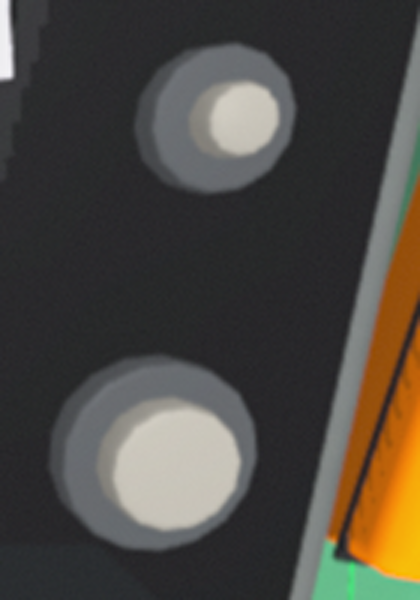

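Run:
```python
from h import *
D=np.radians
o=ori(nrm(D(100)));B=np.array([.4835,.0377])
movep(np.r_[B,.07+.12],o);servo_line(np.r_[B,.07+.093],speed=.1)
st=get_state();f0=st['ft_force'];print(st['t'],f0)
z=.093
while z>.070:
    z-=.001;servo_line(np.r_[B,.07+z],speed=.03);st=get_state();f=st['ft_force']-f0
    print(round(z,4),round(st['t'],2),f.round(2),round(st['tcp_pos'][2]-.07,4))
    if f[2]>9: break
pause(.15);print(get_state()['ft_force']-f0)
cv2.imwrite('pics/s8.png',cv2.resize(snapshot("side")[230:350,200:360,::-1],None,fx=5,fy=5,interpolation=cv2.INTER_CUBIC))
```

```text
19.7417 [-0.70048283  0.06127391 -0.23873307]
0.092 19.99 [ 0.6  -0.56  0.21] 0.0926
0.091 20.24 [ 1.86 -0.32 -0.25] 0.0911
0.09 20.49 [ 0.86 -0.01  0.13] 0.0899
0.089 20.74 [ 0.54  0.   -0.12] 0.0889
0.088 20.99 [ 0.33 -0.67  0.39] 0.0879
0.087 21.24 [ 0.14 -0.27  0.89] 0.0871
0.086 21.49 [0.21 0.61 2.15] 0.086
0.085 21.74 [1.16 1.23 2.72] 0.085
0.084 21.99 [0.89 0.3  2.41] 0.084
0.083 22.24 [ 0.83 -0.5   3.01] 0.083
0.082 22.49 [0.62 0.19 3.31] 0.082
0.081 22.74 [ 0.05 -0.31  4.05] 0.0811
0.08 22.99 [ 0.39 -0.43 12.5 ] 0.0809
[-1.12486124  0.28502377 12.68618093]
```

View pics/s8.png

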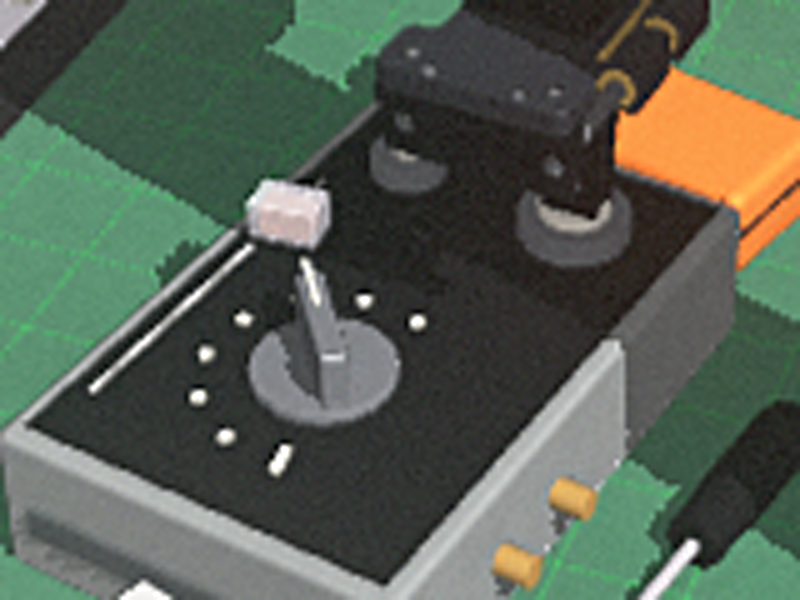

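Run:
```python
from h import *
p=get_state()['tcp_pos'].copy();p[2]=.17;servo_line(p,speed=.06);p[2]=.27;servo_line(p,speed=.2)
s=np.radians(100);q=np.r_[pt(s,-.035,0),.27];movep(q,ori(nrm(s)));pause(.3)
cv2.imwrite('pics/w9.png',snapshot("wrist")[:,:,::-1])
cv2.imwrite('pics/s9.png',snapshot("side")[:,:,::-1])
st=get_state();print(st['t'],st['ft_force'])
```

```text
25.275 [-0.0496667   0.92936722 -0.14307296]
```

View pics/w9.png

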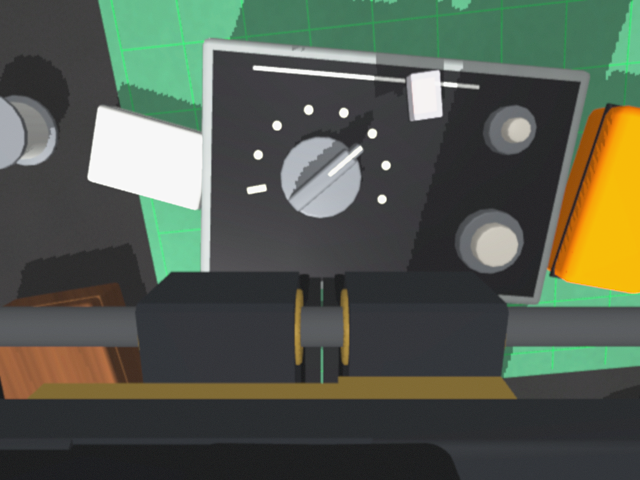

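View pics/s9.png

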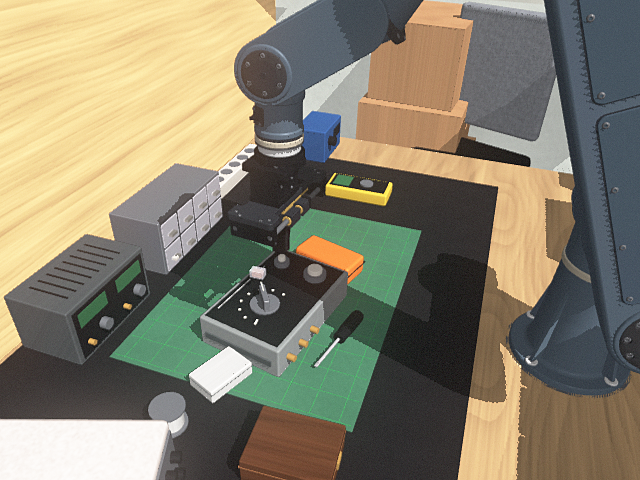

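The wrist view shows the pointer tip at (360,148), still aimed at the fifth dot (372,133). Both buttons are out, and the relay at (425,95), the tin and the case look unmoved. I'm handing the job in.

```bash
python3 -c "
from workcell import *
print(finish_job())"
```

```text
the job is handed in; nothing more can be done
None
```

I pushed the knob clockwise to its sixth position with the closed fingertips, then pressed the start button fully down and let go. The job was handed in at about 25 s, with the arm clear of everything.

- **Knob:** it started at about 40 deg, between positions 2 and 3. After the push, the wrist view put the pointer at about 150 deg, where position 6 is. One reading from the short white line gave 147.5 deg. Sideways force stayed under about 5 N. Vertical force was within about ±1.5 N (mostly noise), and the knob looked seated. The view after the press shows the pointer still aimed at the fifth dot.
- **Start button:** contact came at 87 mm and a hard stop at about 81 mm, so it travelled the full 6 mm. The force was about 4 N before the stop and 12.7 N at it. It is out again.
- **Everything else:** the clear button is out, and I saw no sign it was touched. The bystanders look unmoved.
- **What disagreed:**
  - The cameras differed by about 2 mm on the knob's axis, so I used the mean.
  - The finger is about 7–8 mm half-thick at the tip, not the 15 mm I assumed. The first push therefore moved free of the knob, and I found the contact by force.

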